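# Stow the turner's mallet in its ring holder

## Task

Clear up before the lathe is started: take the wooden mallet from its sloping rest and drop it handle-first through the ring of the empty holder until its head sits fully home on the ring. Then swing that holder's red-knobbed keeper bar fully shut over the mallet's head so that it cannot hop out. Leave the brass mallet in the other holder, and the other things on the bench, where they are.

Things in the scene. Friction and masses are not known exactly. Their poses are not given: they have to be found in the camera images.
- mallet: Wooden mallet, about 0.3 kg: dark head, cylinder 56 mm diameter x 70 mm; light handle 24 mm diameter x 110 mm, purple band, last 12 mm tapered to 14 mm. Origin: centre of the head's underside; +z along the axis to the head's top. Starts leaning in the rest, axis 30 degrees from vertical, head up. It is only carried from below: it lifts straight up, both sides of the head free for fingers.
- rest: Fixed plywood sloping rest under the mallet, base 190 x 100 x 12 mm; place and yaw vary. Origin on the bench under the middle of the lying mallet's head, which is 155 mm up; z up, +x the level way in which the mallet's head points. Above the base it is at most 48 mm wide across its y.
- holder_ring (a point): Empty cream holder, fixed; it, the other holder and the rest swap places. Centre of the steel ring's top face, 135 mm above the bench: vertical bore 32 mm, outside 52 mm, 12 mm thick; base top 125 mm below. z up, x towards the post (24 x 30 mm, 211 mm high), whose axis is 70 mm from the ring's. Mallet home: its origin lies here, its z up.
- keeper_pivot (a point): On the keeper bar's vertical pivot axis, on the empty holder's post, 213 mm above the bench (the bar's underside). z up, x from the ring towards the post.
- keeper_knob (a point): Middle of the keeper's upright red knob (16 mm diameter, from 221 to 256 mm above the bench), 90 mm from the pivot on a flat level steel bar 16 mm wide, 213 to 221 mm above the bench. Shut, the bar passes 8 mm over the seated mallet's head.
- keeper (a joint): Keeper's angle, rad: 0 = shut against a stop (the bar points from the post out over the ring, holder's -x); grows as it opens, clockwise seen from above: at 1.57 it points along the holder's +y; stop at 2.1. Starts 1.2 to 1.7 open. No spring, light friction (0.04 N m): it stays where left and can be pushed by the knob.
- brass_mallet: Bystander: brass mallet (head 44 mm diameter, 55 mm high) already hanging in the other, like holder. Origin: centre of the head's underside, z up.
- other_holder_ring (a point): Like ring-centre point of the other holder, which already holds the brass mallet, its keeper shut and immovable; same sizes and axes as the empty holder. Not to be used.
- wax_tin: Wax tin, a jar 68 mm across and 70 mm high, bystander. Origin: centre of the underside
- bowl: Turned light-wood bowl, 120 mm across, 50 mm high, bystander. Origin: centre of the underside
- blank: Square wood blank 50 x 160 x 50 mm, bystander. Origin: centre of the underside
- sanding_block: Cork sanding block 60 x 100 x 35 mm, bystander. Origin: centre of the underside
- tape: Blue tape roll, 90 mm across, 25 mm high, bystander. Origin: centre of the underside
Mind the look-alikes: they are no part of the job. Leave any pink or turquoise look-alike of the part that bears holder_ring alone.

How it is judged:
By the outcome, as a careful person would: the job done as asked, in the order asked, and still so for the second after the job is handed in, with the robot touching nothing.
It also fails if it takes over 58 s, if anything falls off the work surface, if the arm or the gripper's body presses on something with over 40 N, if the wrist force passes 120 N, or if a joint passes its speed limit or range.

## Robot

A 7-joint arm with a two-finger parallel gripper is mounted at the origin on the work surface. World frame = base frame: x ahead of the robot, y to its left, z up, the work surface at z = 0. Lengths are in m, angles in rad, forces in N, time in s.
With the tool pointing down it reaches from about 0.425 to 0.925 m from the base axis. Payload 6.8 kg.
Tool frame: the origin (TCP) lies at the very end of the fingers, on their centre line; the grasp point (between the pads) lies 19 mm behind it; y points along the fingers, z is the direction in which the jaws open and shut, and the axes are right-handed (so a half turn about y gives the same grasp; the last joint's range is limited). The gripper opens to 85 mm and grips with 20 to 120 N. Pads are 22 mm wide; open, the fingers measure 114 mm over their backs; the gripper's body (76 mm by 85 mm) begins 54 mm behind the grasp point. The pads swing forward as they close: fully open they stand 13 mm farther back than shut.
Start: joints at [-1.35, 0.477, 0.022, 1.555, -0.011, 1.109, -0.083], TCP at [0.218, 0.639, 0.231] pointing down, gripper open.
Joint ranges: [-2.96, 2.96], [-0.34, 2.1], [-1.41, 1.46], [0.24, 2.44], [-1.37, 4.51], [0.17, 1.92], [-2.96, 2.96]. Speed limits (rad/s): [2.39, 2.39, 3.14, 3.14, 3.14, 3.14, 3.14].

## Interface

Orientations are given as a unit quaternion [w, x, y, z].
In Python, from station import * gives the robot as it stands.
- The arm moves only by the shell command python3 -m jog 'ROWS' [OPENING] [FORCE]. ROWS is JSON, a list of rows, each a list of 2 entries, a list of its own where there are three numbers: the shift along the tool's x, y, z in mm, then the turn about the tool's y in rad. A call has 1 to 20 rows; each row is the pose to reach, as a shift and turn from the pose commanded when the call began, along the tool's axes at that moment; what a row does not reach only later rows make up. A row lasts 1/12 s, in which the tool goes at most 41.7 mm and 7.16 degrees, less where a joint would pass 70% of its speed; a pose out of reach is approached as far as the arm can. A call with a gripper value outside its range is refused whole. OPENING is the finger opening in mm, from 0 to 85.4, set as the call begins (- or left out, the last holds). The fingers move at their own pace and stop on an object; FORCE is the grip in N (left out, the last holds). Time passes only in rows, so rows that repeat a pose let the fingers close. It gives the time, the measured TCP pose, the force and the opening at its end, in the units of the state.
- get_obs(): the state, without advancing time (a new reading comes with each control period).
- read_camera(name): name is "scene" or "top"; returns a dict with "img" (420x560x3 uint8, red, green, blue), "depth" (420x560 float32, m along the optical axis (not along the pixel's ray), 0 where there is no reading), "fx", "fy", "cx", "cy" (pixels), "rvec" (rotation vector, rad) and "tvec" (3), from world to camera coordinates, as OpenCV has them. Camera axes: x right, y down, z forward; pixel columns grow to the right and rows downward; lengths in m; the calibration is good to about 2 mm. A picture is of the moment at which its call begins.
- hand_in(): hands the job in, once; it reports no verdict.
The state is a dict: "t": time; "q": joint angles; "joint_vel": joint speeds; "joint_torque": joint torques, N m; "eef_pos": TCP position; "tool_rot": TCP orientation; "contact_force": force on the tool from outside, world axes, zero at the start; "torque": the same for the moment, N m; "gripper_width": opening from 0.0 (shut) to 1.0 (fully open).
Only numpy, scipy, OpenCV 4.12 (cv2) and the standard library are available. Lean on these libraries where they do the work, as an engineer would, in place of code of your own. Each camera call takes 0.05 s, during which the arm holds its last target.

## Working session

There is one attempt and no reset: what is moved stays moved. The work goes in short steps, Python scripts to look and compute and a shell command to move; the robot and the scene stay as the last step left them, time stands still between calls to the robot, and variables do not carry over. Pictures are saved under pics/ and viewed, and the job is handed in when it is done.

```bash
ls; mkdir -p pics
python3 - <<'E'
from station import *
import cv2, numpy as np
print(get_obs())
for n in ("scene","top"):
    c=read_camera(n); np.savez(f"{n}0.npz",**c)
    cv2.imwrite(f"pics/{n}0.png",cv2.resize(c["img"][:,:,::-1],(800,600),interpolation=cv2.INTER_CUBIC))
    print(n,c["fx"],c["cx"],c["cy"],c["rvec"],c["tvec"])
E
```

```text
pics
{'t': 0.0, 'q': array([-1.35011519,  0.47780951,  0.02233757,  1.55642621, -0.01153016,
        1.10929062, -0.08308706]), 'joint_vel': array([-1.65612886e-03, -2.15557909e-04, -1.34793983e-03,  1.99861508e-04,
        3.56031703e-04,  1.25133117e-03,  8.61772558e-05]), 'joint_torque': array([ 2.82457449e-04, -5.96456838e+01,  1.60749838e+00, -2.81199753e+01,
        1.23120222e-02,  9.32687894e-03, -1.47738871e-05]), 'eef_pos': array([0.2177672 , 0.63829687, 0.23033001]), 'tool_rot': array([-0.69693986,  0.69820978, -0.11577789,  0.11564346]), 'contact_force': array([-0.41475658, -0.62241044, -0.2577154 ]), 'torque': array([-0.02153886, -0.0054476 , -0.02072385]), 'gripper_width': 0.9971706520671803}
scene 390.34853993676904 278.731833094751 215.3179415756077 [ 0.89411915  2.60226079 -0.94391201] [ 0.42409073 -0.05490565  1.3009972 ]
top 402.0550735689256 279.70693626636063 213.4958957280841 [ 2.12056821 -2.18164737  0.16179796] [-0.11418702  0.51811767  1.33160269]
```

View pics/scene0.png

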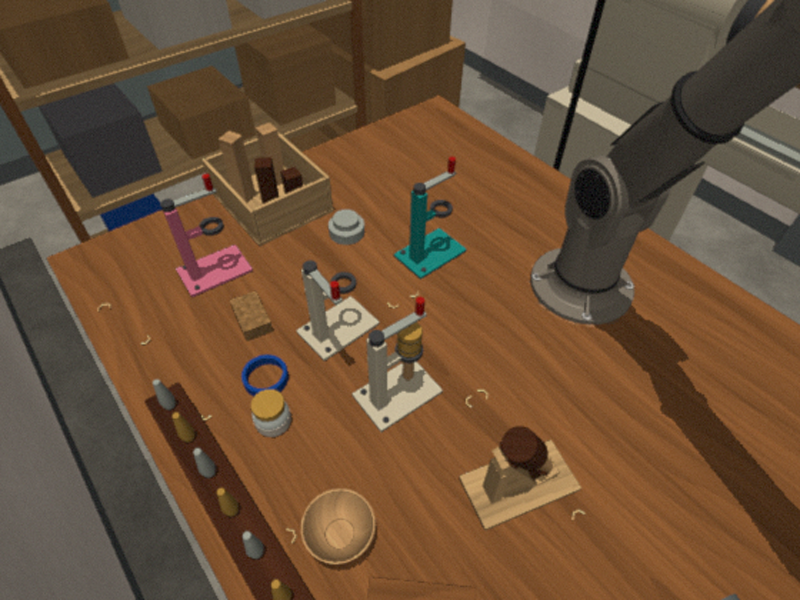

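View pics/top0.png

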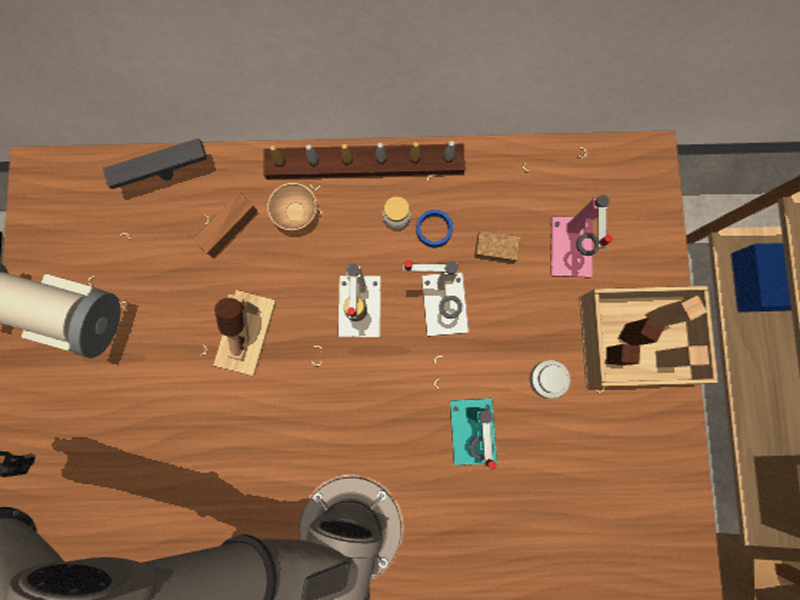

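The two cream holders are the candidates for the empty one. In the top view, the one at (358,300) holds brass and has its keeper shut. The one at (450,300) has an empty ring and an open keeper, with its knob at about (408,265), so it is the target. Pink (575,245) and turquoise (475,432) are look-alikes. The mallet is at (232,325). I'll confirm with a crop and measure.

```bash
cat > h.py <<'E'
import numpy as np, cv2
def cloud(c):
    d=c["depth"].astype(float);v,u=np.mgrid[:d.shape[0],:d.shape[1]]
    p=np.stack([(u-c["cx"])/c["fx"]*d,(v-c["cy"])/c["fy"]*d,d],-1)
    R=cv2.Rodrigues(np.array(c["rvec"]))[0]
    w=(p-np.array(c["tvec"]))@R; w[d==0]=np.nan
    return w
def px(c,p):
    q=cv2.projectPoints(np.array(p,float).reshape(-1,3),np.array(c["rvec"]),np.array(c["tvec"]),np.array([[float(c["fx"]),0,float(c["cx"])],[0,float(c["fy"]),float(c["cy"])],[0,0,1]]),None)[0]
    return q.reshape(-1,2)
def circ(xy):
    A=np.c_[2*xy,np.ones(len(xy))];s=np.linalg.lstsq(A,(xy**2).sum(1),rcond=None)[0]
    return s[:2],np.sqrt(s[2]+s[:2]@s[:2])
E
python3 - <<'E'
import numpy as np,cv2
from h import *
t=dict(np.load("top0.npz"));s=dict(np.load("scene0.npz"))
a=t["img"][165:275,140:345,::-1]; b=s["img"][160:380,190:420,::-1]
a=cv2.resize(a,(800,430),interpolation=cv2.INTER_CUBIC);b=cv2.resize(b,(627,600),interpolation=cv2.INTER_CUBIC)
cv2.imwrite("pics/c1.png",a);cv2.imwrite("pics/c2.png",b)
for n,c in(("top",t),("scene",s)):
    w=cloud(c);im=c["img"].astype(int)
    print(n,"table z",np.nanmedian(w[(abs(w[...,2])<.03)][:,2]))
    P=w.reshape(-1,3);I=im.reshape(-1,3)
    # empty holder region
    v,u=np.mgrid[:420,:560]
    for lab,lo,hi in(("ring",.128,.141),("bar/post",.205,.228),("knob",.23,.262)):
        m=(P[:,2]>lo)&(P[:,2]<hi)&(P[:,0]>.35)&(P[:,0]<.75)&(P[:,1]<.02)&(P[:,1]>-.28)
        print(lab,m.sum(),np.round(P[m].min(0),3) if m.any() else'',np.round(P[m].max(0),3) if m.any() else'')
E
```

```text
top table z 0.00019155375604074332
ring 250 [ 0.47  -0.265  0.128] [ 0.574 -0.005  0.141]
bar/post 410 [ 0.466 -0.25   0.205] [ 0.577 -0.016  0.228]
knob 68 [ 0.467 -0.242  0.23 ] [ 0.576 -0.021  0.259]
scene table z -0.0004655839715884234
ring 360 [ 0.471 -0.264  0.128] [ 0.578 -0.002  0.141]
bar/post 601 [ 0.467 -0.248  0.205] [ 0.579 -0.014  0.228]
knob 131 [ 0.469 -0.151  0.23 ] [ 0.578 -0.019  0.258]
```

View pics/c1.png

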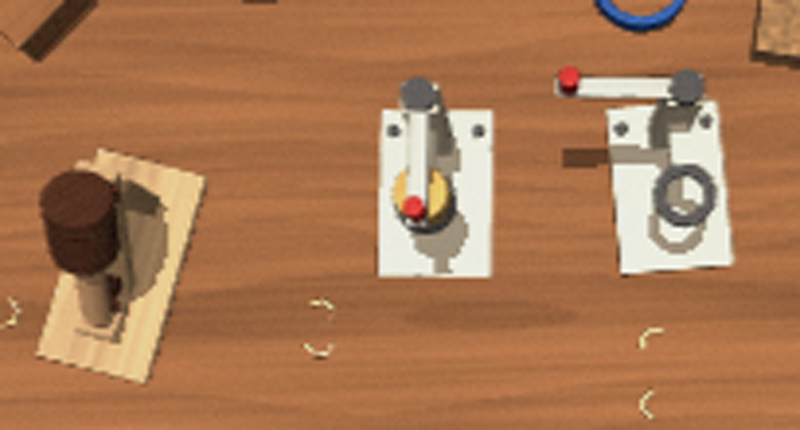

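View pics/c2.png

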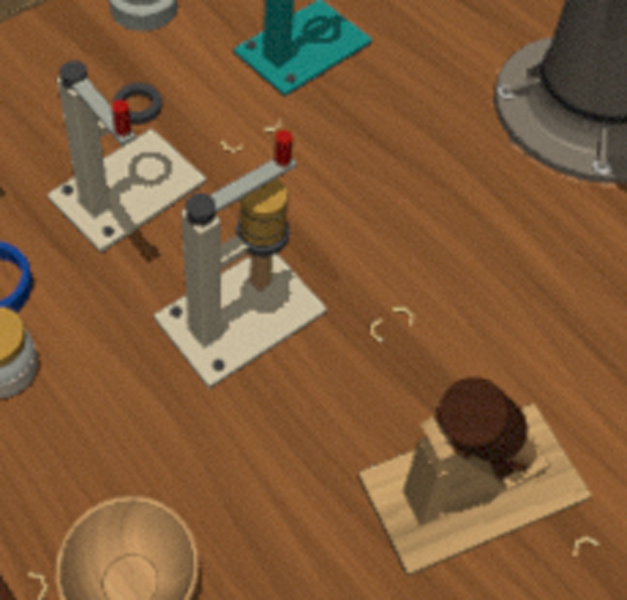

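The crops confirm it. In c1 the empty cream holder has its ring at (685,195), post at (687,87) and keeper knob at (568,78). The mallet's head is at (78,195) with the handle running down to (100,310). Now the fits.

Run:
```python
import numpy as np,cv2
from h import *
from scipy.optimize import least_squares
W=[];C=[];src=[]
for i,n in enumerate(("top","scene")):
    c=dict(np.load(n+"0.npz"));w=cloud(c).reshape(-1,3);W.append(w);C.append(c["img"].reshape(-1,3).astype(int));src.append(np.full(len(w),i))
    print(n)
    R=lambda x0,x1,y0,y1,z0,z1:(w[:,0]>x0)&(w[:,0]<x1)&(w[:,1]>y0)&(w[:,1]<y1)&(w[:,2]>z0)&(w[:,2]<z1)
    rgb=C[-1]
    ring=R(.44,.535,-.28,-.19,.120,.145)
    p=w[ring]; f=lambda q:np.clip(abs(np.hypot(p[:,0]-q[0],p[:,1]-q[1])-.021),0,1)
    m=least_squares(lambda q:f(q),p[:,:2].mean(0),loss="soft_l1",f_scale=.003).x
    print(" ring",m,"n",len(p),"z",np.median(p[:,2]),"xr",p[:,0].min(),p[:,0].max(),"y",p[:,1].min(),p[:,1].max())
    post=R(.5,.62,-.28,-.20,.222,.24); 
    if post.any(): print(" pivotcap",w[post].mean(0),post.sum(),np.ptp(w[post],0))
    red=(rgb[:,0]>110)&(rgb[:,1]<50)&(rgb[:,2]<60)&R(.45,.62,-.27,-.10,.215,.27)
    print(" knob",w[red].mean(0),red.sum(),w[red].min(0),w[red].max(0))
    bar=R(.5,.62,-.21,-.15,.205,.226);print(" bar",bar.sum(),w[bar].mean(0)); 
    bb=R(.5,.65,.0,.5,.1,.3)
    dark=(rgb.sum(1)<190)&(rgb[:,0]>rgb[:,2]+5)&R(.35,.65,.17,.5,.08,.26)
    q=w[dark];print(" head",len(q),q.min(0),q.max(0))
    np.save(f"head{i}.npy",q)
p=np.vstack([np.load("head0.npy"),np.load("head1.npy")])
def res(x,p):
    c=x[:3];th=x[3];a=np.array([.5*np.cos(th),.5*np.sin(th),np.cos(np.pi/6)])
    d=p-c;z=d@a;r=np.linalg.norm(d-z[:,None]*a,axis=1)
    dr=r-.028;dz=abs(z)-.035
    return np.where((dr>0)&(dz>0),np.hypot(dr,dz),np.maximum(dr,dz))
for k,pp in(("top",np.load("head0.npy")),("scene",np.load("head1.npy")),("both",p)):
    b=None
    for th in np.arange(-1,2.5,.5):
        s=least_squares(res,[pp[:,0].mean(),pp[:,1].mean(),.15,th],args=(pp,),loss="soft_l1",f_scale=.003)
        if b is None or s.cost<b.cost:b=s
    print(k,b.x,np.median(abs(res(b.x,pp))))
```

```text
top
 ring [ 0.49668435 -0.23862159] n 160 z 0.13464923787040897 xr 0.4700754836191973 0.5346719447571538 y -0.265155464548492 -0.2139033849295056
 pivotcap [ 0.56509665 -0.23062196  0.2258081 ] 68 [0.02207915 0.04484479 0.00960933]
 knob [ 0.56267204 -0.14995315  0.25687085] 1 [ 0.56267204 -0.14995315  0.25687085] [ 0.56267204 -0.14995315  0.25687085]
 bar 96 [ 0.56634839 -0.17979241  0.22106325]
 head 452 [0.442666   0.21093781 0.08098806] [0.52072058 0.26775203 0.20081647]
scene
 ring [ 0.49682832 -0.23619534] n 141 z 0.13349740702575266 xr 0.4706162943132688 0.5169899734898393 y -0.2637415799583043 -0.21191632735311713
 pivotcap [ 0.56522154 -0.23268703  0.22471775] 68 [0.02540766 0.04584152 0.00555697]
 knob [ 0.56843556 -0.14360654  0.25560142] 19 [ 0.56287742 -0.15082532  0.25297629] [ 0.57432734 -0.13861786  0.25808975]
 bar 98 [ 0.56930284 -0.18438279  0.21967085]
 head 779 [0.43345524 0.21162609 0.08013167] [0.52334645 0.27490578 0.19896734]
top [ 0.48333521  0.24222142  0.15449242 -0.30083899] 0.0011759776837526308
scene [ 0.48322686  0.24260944  0.15366852 -0.28446827] 0.0007478581203059914
both [ 0.48313539  0.24248852  0.15393701 -0.28557723] 0.0008551194118689709
```

```bash
cat >> h.py <<'E'
from scipy.spatial.transform import Rotation as Ro
def show(target, zdir=None, o=None):
    """shift (tool mm) and turn to reach world TCP target with jaw axis at heading zdir"""
    from station import get_obs
    o=get_obs(); R=Ro.from_quat(np.roll(o["tool_rot"],-1)).as_matrix()
    print("t",round(o["t"],2),"tcp",np.round(o["eef_pos"],4),"jaw",np.degrees(np.arctan2(R[1,2],R[0,2])).round(1),"F",np.round(o["contact_force"],1),"w",round(o["gripper_width"]*85.4,1))
    print("R",np.round(R,3).tolist())
    if target is None: return
    s=R.T@(np.array(target)-o["eef_pos"])*1000
    print("shift",np.round(s,1),"n",np.linalg.norm(s)/41.7)
    if zdir is not None:
        d=np.array([np.cos(zdir),np.sin(zdir),0])
        l=R.T@d
        for sg in(1,-1): print("turn",np.arctan2(sg*l[0],sg*l[2]).round(3))
E
python3 -c "
from h import *
show([.489,.241,.26],1.285)"
```

```text
t 0.1 tcp [0.2178 0.6383 0.2304] jaw 71.2 F [-0.2  0.6 -0.4] w 85.5
R [[0.946, -0.0, 0.323], [-0.323, -0.002, 0.946], [0.0, -1.0, -0.002]]
shift [ 385.   -29.1 -288.5] n 11.557691482210453
turn -0.043
turn 3.099
```

```bash
python3 -m jog '[[[100,-29,-75],0],[[200,-29,-150],0],[[300,-29,-225],-0.043],[[385,-29,-288.5],-0.043],[[385,-29,-288.5],-0.043],[[385,-29,-288.5],-0.043],[[385,-29,-288.5],-0.043],[[385,-29,-288.5],-0.043],[[385,-29,-288.5],-0.043],[[385,-29,-288.5],-0.043],[[385,-29,-288.5],-0.043],[[385,-29,-288.5],-0.043],[[385,-29,-288.5],-0.043],[[385,-29,-288.5],-0.043],[[385,-29,-288.5],-0.043],[[385,-29,-288.5],-0.043]]' 85
python3 - <<'E'
from h import *
from station import *
show([.489,.241,.144],1.285)
c=read_camera("scene");cv2.imwrite("pics/s1.png",cv2.resize(c["img"][150:400,200:500,::-1],(720,600)))
E
```

```text
t: 1.43
eef_pos: [0.4881, 0.243, 0.26]
tool_rot: [0.7, -0.7, 0.1, -0.099]
contact_force: [-0.0, -0.2, 0.1]
gripper_width: 0.996
t 1.43 tcp [0.4881 0.243  0.26  ] jaw 73.8 F [-0.  -0.2  0.1] w 85.1
R [[0.96, -0.001, 0.279], [-0.279, 0.0, 0.96], [-0.001, -1.0, -0.0]]
shift [  1.5 116.   -1.7] n 2.781215146322611
turn 0.003
turn -3.139
```

View pics/s1.png

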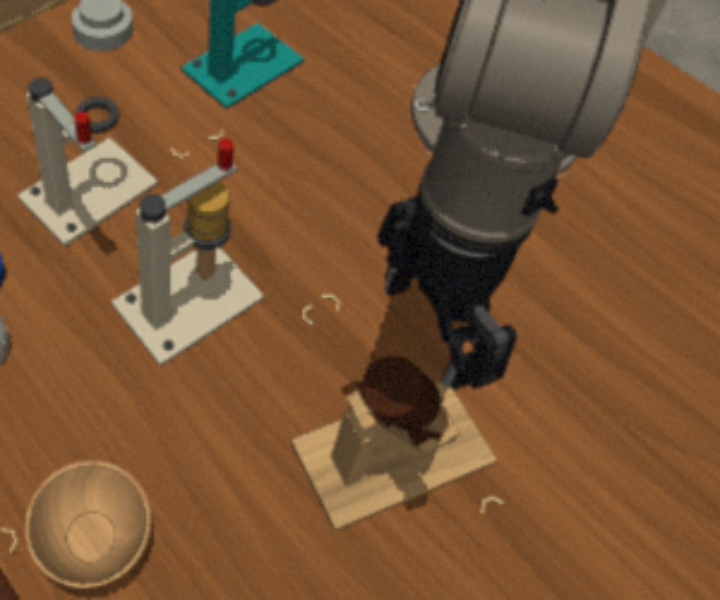

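The open fingers, at (400,250) and (485,345), stand above and either side of the mallet head at (400,395). I'll descend and close.

```bash
python3 -m jog '[[[1,20,-1],0],[[1.5,45,-1.7],0],[[1.5,70,-1.7],0],[[1.5,95,-1.7],0],[[1.5,110,-1.7],0],[[1.5,116,-1.7],0],[[1.5,116,-1.7],0],[[1.5,116,-1.7],0]]' 85; python3 -m jog '[[[0,0,0],0],[[0,0,0],0],[[0,0,0],0],[[0,0,0],0],[[0,0,0],0],[[0,0,0],0],[[0,0,0],0],[[0,0,0],0]]' 0 35
```

```text
t: 2.15
eef_pos: [0.4902, 0.2403, 0.1448]
tool_rot: [0.7, -0.7, 0.1, -0.1]
contact_force: [-0.1, 0.1, 0.2]
gripper_width: 1.0
t: 2.82
eef_pos: [0.4907, 0.2397, 0.1456]
tool_rot: [0.7, -0.699, 0.1, -0.101]
contact_force: [-1.8, -1.4, 6.3]
gripper_width: 0.646
```

```bash
python3 -m jog '[[[0,-8,0],0],[[0,-20,0],0],[[0,-40,0],0],[[0,-70,0],0],[[0,-100,0],0],[[0,-130,0],0],[[0,-160,0],0],[[0,-190,0],0],[[0,-220,0],0],[[0,-250,0],0],[[0,-275,0],0],[[0,-285,0],0],[[0,-285,0],0],[[0,-285,0],0]]'
python3 - <<'E'
from h import *
from station import *
show(None)
for n in("scene","top"):
    c=read_camera(n);cv2.imwrite(f"pics/{n}2.png",cv2.resize(c["img"][:,:,::-1],(800,600)));np.savez(n+"2.npz",**c)
E
```

```text
t: 3.98
eef_pos: [0.4898, 0.2392, 0.4284]
tool_rot: [-0.7, 0.7, -0.101, 0.1]
contact_force: [0.1, -0.1, -3.7]
gripper_width: 0.646
t 3.98 tcp [0.4898 0.2392 0.4284] jaw 73.6 F [ 0.1 -0.1 -3.7] w 55.2
R [[0.959, -0.001, 0.282], [-0.282, -0.0, 0.959], [-0.001, -1.0, -0.001]]
```

View pics/scene2.png

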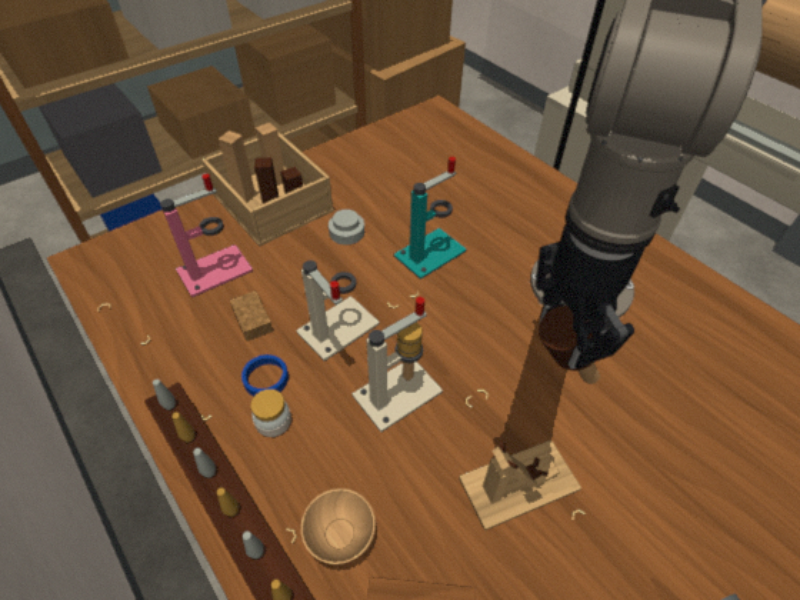

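View pics/top2.png

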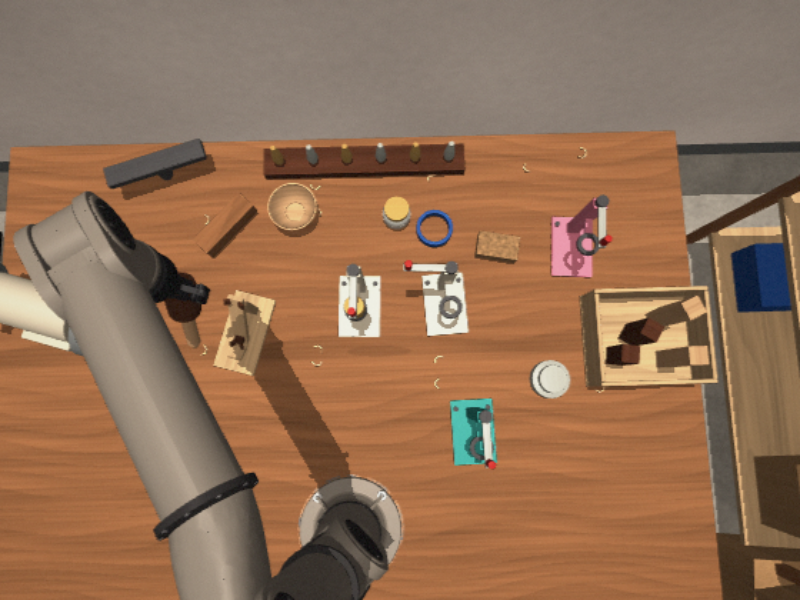

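```bash
cat > fit.py <<'E'
import sys
from h import *
from scipy.optimize import least_squares
from station import get_obs
def sdc(p,c,a,r,h):
    d=p-c;z=d@a;rr=np.linalg.norm(d-z[:,None]*a,axis=1)
    dr=rr-r;dz=abs(z)-h
    return np.where((dr>0)&(dz>0),np.hypot(np.maximum(dr,0),np.maximum(dz,0)),np.maximum(dr,dz))
def model(x,p,lean):
    # x: head centre, tilt toward lean heading, sideways tilt
    l=np.array([np.cos(lean),np.sin(lean),0]);s=np.array([-l[1],l[0],0])
    a=l*np.sin(x[3])+s*np.sin(x[4]);a[2]=np.sqrt(1-a@a)
    return x[:3],a
def run(tag,lean,tilt0=.52):
    o=get_obs();g=o["eef_pos"]+[0,0,.019]
    P=[]
    for n in("top","scene"):
        c=dict(np.load(n+tag+".npz"));w=cloud(c).reshape(-1,3);I=c["img"].reshape(-1,3).astype(int)
        wood=(I[:,0]>I[:,2]*1.35+5)
        l=np.array([np.cos(lean),np.sin(lean),0])
        d=w-g
        m=wood&(np.linalg.norm(d-[0,0,-.06],axis=1)<.14)&(d[:,2]<.05)&(w[:,2]>.03)
        P.append(w[m]);print(n,m.sum())
    P=np.vstack(P)
    def res(x):
        c,a=model(x,P,lean)
        return np.minimum(sdc(P,c,a,.028,.035),sdc(P,c-a*.09,a,.012,.055))
    b=None
    for t in (tilt0,.2,0.):
        x0=np.r_[g-.012*np.array([np.cos(lean)*np.sin(t),np.sin(lean)*np.sin(t),np.cos(t)]),t,0]
        s=least_squares(res,x0,loss="cauchy",f_scale=.003)
        if b is None or s.cost<b.cost:b=s
    c,a=model(b.x,P,lean)
    print("tilt",np.degrees(b.x[3:]).round(1),"head c",c.round(4),"axis",a.round(3),"tip",(c-.145*a).round(4),"c-grasp",(c-g).round(4),"med",np.median(abs(res(b.x))))
    return c,a
if __name__=="__main__": run(sys.argv[1],float(sys.argv[2]))
E
python3 fit.py 2 -0.286; python3 -c "
from h import *
from station import *
print(get_obs()['q'].round(2));show([.50,-.12,.44],-.285)"
```

```text
top 555
scene 1036
tilt [30.1  0.1] head c [0.4817 0.2422 0.4369] axis [ 0.482 -0.14   0.865] tip [0.4119 0.2625 0.3114] c-grasp [-0.0076  0.0032 -0.0092] med 0.0005689135904357115
[-0.76  0.13  0.22  1.59 -0.03  1.42  0.75]
t 4.08 tcp [0.4893 0.239  0.4271] jaw 73.6 F [ 0.   1.3 -2.2] w 55.3
R [[0.959, -0.003, 0.282], [-0.282, -0.002, 0.959], [-0.002, -1.0, -0.003]]
shift [ 111.4  -12.2 -341.5] n 8.618864103859444
turn 1.57
turn -1.572
```

The grasp is good: the mallet is 30.1° off vertical in the grip, and the fit median is 0.6 mm. Next is the carry at this height to above the empty ring, with a 90° clockwise turn so that the head leans to the free side (-y).

```bash
python3 -m jog '[[[5,0,-15],0.03],[[12,0,-45],0.1],[[20,0,-76],0.2],[[28,0,-107],0.3],[[36,0,-138],0.4],[[44,0,-169],0.5],[[52,0,-200],0.6],[[60,0,-231],0.7],[[68,0,-262],0.8],[[76,0,-293],0.9],[[84,0,-324],1.0],[[92,0,-355],1.1],[[100,0,-386],1.2],[[108,0,-417],1.3],[[116,0,-448],1.4],[[124,0,-479],1.5],[[132,0,-505],1.57],[[138,0,-525],1.57],[[141,0,-536],1.57],[[141,0,-536],1.57]]'
python3 -m jog '[[[0,0,0],0],[[0,0,0],0],[[0,0,0],0]]'
python3 - <<'E'
from h import *
from station import *
show([.473,-.3155,.306],-.285)
for n in("scene","top"):
    c=read_camera(n);cv2.imwrite(f"pics/{n}3.png",cv2.resize(c["img"][:,:,::-1],(800,600)));np.savez(n+"3.npz",**c)
E
python3 fit.py 3 -1.857
```

```text
t: 5.75
eef_pos: [0.472, -0.3179, 0.4278]
tool_rot: [0.421, -0.423, 0.568, -0.567]
contact_force: [0.3, -0.2, -3.0]
gripper_width: 0.648
t: 6.0
eef_pos: [0.4744, -0.3134, 0.4288]
tool_rot: [0.424, -0.424, 0.566, -0.565]
contact_force: [0.6, 0.4, -1.9]
gripper_width: 0.645
t 6.0 tcp [ 0.4744 -0.3134  0.4288] jaw -16.2 F [ 0.6  0.4 -1.9] w 55.1
R [[-0.28, -0.001, 0.96], [-0.96, 0.001, -0.28], [-0.001, -1.0, -0.001]]
shift [  2.5 122.8  -0.7] n 2.945667544427643
turn 0.001
turn -3.14
top 279
scene 1186
tilt [30.2  0.3] head c [ 0.4773 -0.3046  0.439 ] axis [-0.137 -0.484  0.864] tip [ 0.4972 -0.2344  0.3137] c-grasp [ 0.0028  0.009  -0.0092] med 0.0008291085774647204
```

View pics/scene3.png

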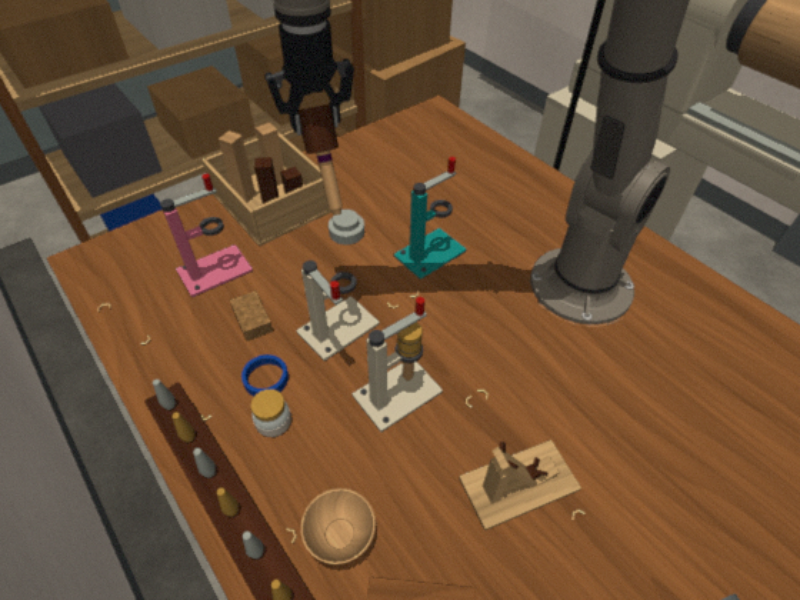

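```bash
python3 -m jog '[[[0,15,0],0],[[0,40,0],0],[[0,70,0],0],[[0,100,0],0],[[0,125,0],0],[[0,145,0],0],[[0,158,0],0],[[0,163,0],0],[[0,163,0],0],[[0,163,0],0],[[0,163,0],0],[[0,163,0],0]]'
python3 - <<'E'
from h import *
from station import *
show(None)
for n,r in(("scene",(60,260,180,300)),("top",(160,260,260,360))):
    c=read_camera(n);np.savez(n+"4.npz",**c)
    cv2.imwrite(f"pics/{n}4.png",cv2.resize(c["img"][r[0]:r[1],r[2]:r[3],::-1],None,fx=3 if n=="scene" else 6,fy=3 if n=="scene" else 6,interpolation=cv2.INTER_CUBIC))
E
python3 fit.py 4 -1.857
```

```text
t: 7.1
eef_pos: [0.4749, -0.315, 0.2675]
tool_rot: [-0.424, 0.424, -0.565, 0.567]
contact_force: [-0.0, 0.0, -2.3]
gripper_width: 0.651
t 7.1 tcp [ 0.4749 -0.315   0.2675] jaw -16.3 F [-0.   0.  -2.3] w 55.6
R [[-0.281, 0.002, 0.96], [-0.96, -0.001, -0.281], [0.0, -1.0, 0.002]]
top 139
scene 937
tilt [30.1 -0. ] head c [ 0.4778 -0.3052  0.2761] axis [-0.142 -0.48   0.866] tip [ 0.4984 -0.2356  0.1506] c-grasp [ 0.0031  0.0096 -0.01  ] med 0.0010185993838139236
```

View pics/scene4.png

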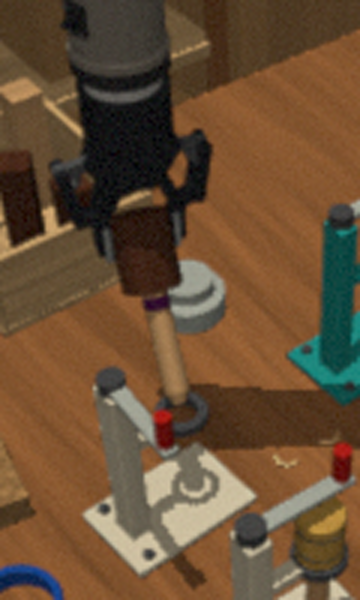

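View pics/top4.png

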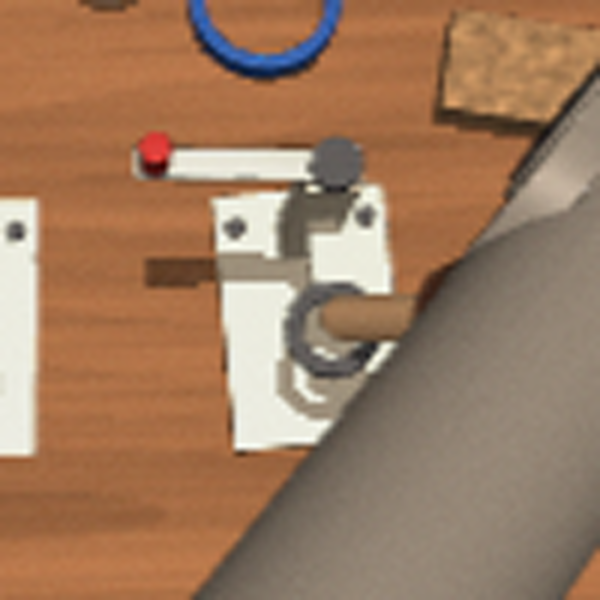

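The tip is over the ring in both views. In the top crop the ring centre is about (334,329) and the tip end about (332,316). I'll check the ring centre by back-projection.

Run:
```python
from h import *
def bp(c,u,v,z):
    R=cv2.Rodrigues(c["rvec"])[0];o=-R.T@c["tvec"];d=R.T@np.array([(u-c["cx"])/c["fx"],(v-c["cy"])/c["fy"],1]);return o+d*(z-o[2])/d[2]
t=dict(np.load("top0.npz"))
f=lambda X,Y:(260+(X+.5)/6-.5,160+(Y+.5)/6-.5)
print("ring",bp(t,*f(334,329),.135),"L",bp(t,*f(286,329),.135),"R",bp(t,*f(382,329),.135),"T",bp(t,*f(334,281),.135),"B",bp(t,*f(334,378),.135))
print("pivot",bp(t,*f(337,162),.225),"knob",bp(t,*f(154,150),.256))
s=dict(np.load("scene0.npz"));g=lambda X,Y:(180+(X+.5)/3-.5,60+(Y+.5)/3-.5)
print("scene knob top",bp(s,*g(163,416),.256))
t4=dict(np.load("top4.npz"))
for p in([.4965,-.238,.135],[.4984,-.2356,.1506]):
    q=px(t4,p)[0];print("proj in crop",((q-[260,160])+.5)*6-.5)
# ring ellipse by dark pixels of original scene
for n in("top","scene"):
    c=dict(np.load(n+"0.npz"));w=cloud(c)
    m=(abs(w[...,2]-.135)<.004)&(np.hypot(w[...,0]-.4965,w[...,1]+.238)<.03)
    print(n,m.sum(),circ(w[m][:,:2]),(w[m].min(0)+w[m].max(0))/2)
```

```text
ring [ 0.49460981 -0.24004662  0.135     ] L [ 0.49531728 -0.2147678   0.135     ] R [ 0.49390218 -0.26533147  0.135     ] T [ 0.52019077 -0.2411052   0.135     ] B [ 0.46864594 -0.2389722   0.135     ]
pivot [ 0.56535068 -0.23603657  0.225     ] knob [ 0.56716426 -0.14506312  0.256     ]
scene knob top [ 0.56756533 -0.14370435  0.256     ]
proj in crop [329.97123558 325.55556354]
proj in crop [327.96700052 317.84506818]
top 116 (array([ 0.49563325, -0.23876546]), np.float64(0.02155240272070346)) [ 0.49750485 -0.23784587  0.13508999]
scene 100 (array([ 0.49635531, -0.23721076]), np.float64(0.021415625321951265)) [ 0.49380313 -0.23782895  0.13453746]
```

```bash
python3 -m jog '[[[0,0,-2],0],[[0,5,-2],0],[[0,10,-2],0],[[0,15,-2],0],[[0,20,-2],0],[[0,25,-2],0],[[0,25,-2],0],[[0,25,-2],0],[[0,25,-2],0]]'
python3 - <<'E'
from h import *
from station import *
show(None)
for n,r in(("scene",(60,260,180,300)),("top",(160,260,260,360))):
    c=read_camera(n);np.savez(n+"5.npz",**c)
    cv2.imwrite(f"pics/{n}5.png",cv2.resize(c["img"][r[0]:r[1],r[2]:r[3],::-1],None,fx=3 if n=="scene" else 6,fy=3 if n=="scene" else 6,interpolation=cv2.INTER_CUBIC))
E
python3 fit.py 5 -1.857
```

```text
t: 7.95
eef_pos: [0.4724, -0.3142, 0.2413]
tool_rot: [-0.424, 0.424, -0.566, 0.566]
contact_force: [-0.4, -0.2, -2.2]
gripper_width: 0.642
t 7.95 tcp [ 0.4724 -0.3142  0.2413] jaw -16.3 F [-0.4 -0.2 -2.2] w 54.8
R [[-0.281, 0.0, 0.96], [-0.96, -0.0, -0.281], [0.0, -1.0, 0.0]]
top 119
scene 922
tilt [30.   0.1] head c [ 0.4755 -0.3045  0.25  ] axis [-0.14  -0.48   0.866] tip [ 0.4957 -0.235   0.1244] c-grasp [ 0.003   0.0097 -0.0105] med 0.0010697849276202764
```

View pics/top5.png

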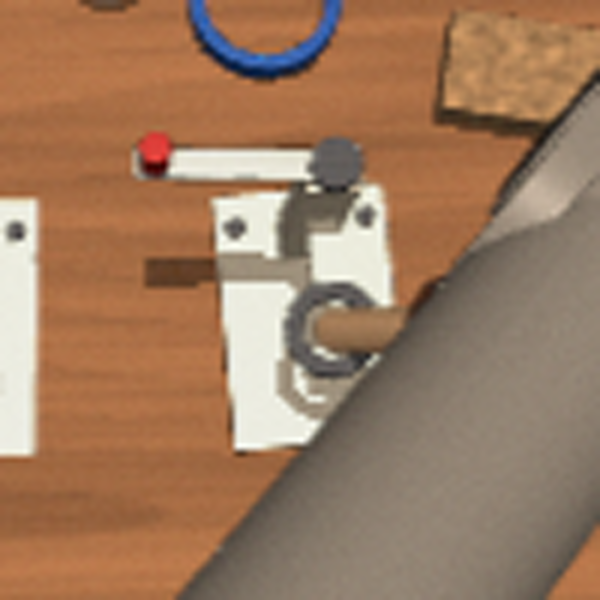

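View pics/scene5.png

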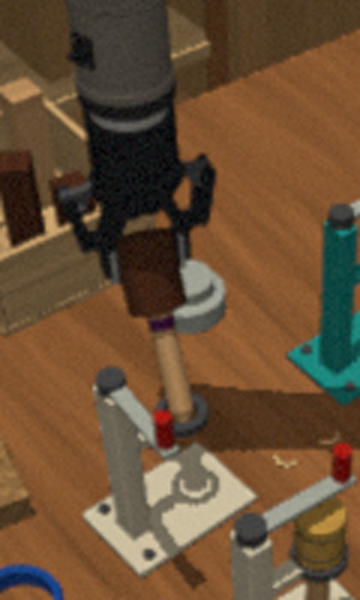

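The tip is inside the bore with no contact force: top crop, handle end at (320,325) within the ring at (334,329). Now I'll right the mallet by swinging the grip over the tip, with a lighter grip so it pivots between the pads.

```bash
python3 -m jog '[[[-3,0,0],0],[[-6,0,0],0],[[-10,-1.5,0],0],[[-14,-3.2,0],0],[[-18,-4.8,0],0],[[-22,-6.2,0],0],[[-26,-7.4,0],0],[[-30,-8.5,0],0],[[-34,-9.3,0],0],[[-38,-10,0],0],[[-42,-10.8,0],0],[[-46,-11.3,0],0],[[-46,-11.3,0],0],[[-46,-11.3,0],0]]' - 25
python3 - <<'E'
from h import *
from station import *
show(None)
for n,r in(("scene",(60,260,180,300)),("top",(160,260,260,360))):
    c=read_camera(n);np.savez(n+"6.npz",**c)
    cv2.imwrite(f"pics/{n}6.png",cv2.resize(c["img"][r[0]:r[1],r[2]:r[3],::-1],None,fx=3 if n=="scene" else 6,fy=3 if n=="scene" else 6,interpolation=cv2.INTER_CUBIC))
E
python3 fit.py 6 -1.857
```

```text
t: 9.22
eef_pos: [0.4856, -0.2693, 0.2524]
tool_rot: [0.424, -0.424, 0.566, -0.566]
contact_force: [0.7, -2.6, -1.6]
gripper_width: 0.649
t 9.22 tcp [ 0.4856 -0.2693  0.2524] jaw -16.3 F [ 0.7 -2.6 -1.6] w 55.4
R [[-0.281, 0.0, 0.96], [-0.96, 0.0, -0.281], [-0.0, -1.0, 0.0]]
top 5
scene 947
tilt [14.3  0. ] head c [ 0.4872 -0.2658  0.2592] axis [-0.069 -0.237  0.969] tip [ 0.4973 -0.2314  0.1187] c-grasp [ 0.0017  0.0037 -0.0121] med 0.0009489100134405645
```

View pics/scene6.png

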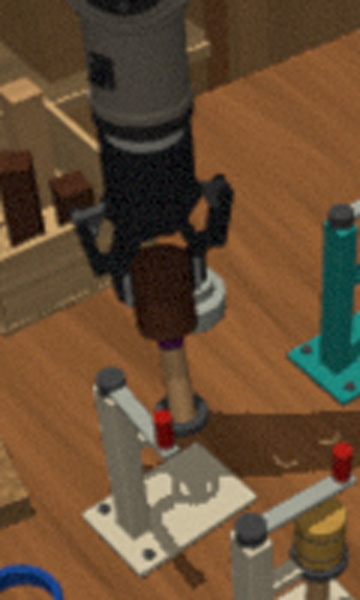

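It works: tilt is down to 14° with only 2.6 N of lateral force. Continuing.

```bash
python3 -m jog '[[[-4,-0.5,0],0],[[-8,-1,0],0],[[-12,-1.2,0],0],[[-16,-1.2,0],0],[[-20,-1,0],0],[[-24,-0.5,0],0],[[-28,0,0],0],[[-32,0.5,0],0],[[-35,1,0],0],[[-38,1,0],0],[[-38,1,0],0],[[-38,1,0],0]]'
python3 - <<'E'
from h import *
from station import *
show(None)
for n,r in(("scene",(60,260,180,300)),("top",(160,260,260,360))):
    c=read_camera(n);np.savez(n+"7.npz",**c)
    cv2.imwrite(f"pics/{n}7.png",cv2.resize(c["img"][r[0]:r[1],r[2]:r[3],::-1],None,fx=3 if n=="scene" else 6,fy=3 if n=="scene" else 6,interpolation=cv2.INTER_CUBIC))
E
python3 fit.py 7 -1.857
```

```text
t: 10.32
eef_pos: [0.496, -0.2329, 0.2514]
tool_rot: [0.424, -0.424, 0.566, -0.566]
contact_force: [-0.3, -1.2, -2.5]
gripper_width: 0.65
t 10.32 tcp [ 0.496  -0.2329  0.2514] jaw -16.3 F [-0.3 -1.2 -2.5] w 55.6
R [[-0.281, -0.0, 0.96], [-0.96, 0.001, -0.281], [-0.001, -1.0, -0.0]]
top 37
scene 939
tilt [-0.2  0.1] head c [ 0.4961 -0.2347  0.2584] axis [0.003 0.003 1.   ] tip [ 0.4956 -0.2352  0.1134] c-grasp [ 0.0001 -0.0017 -0.012 ] med 0.0009897765073785415
```

View pics/scene7.png

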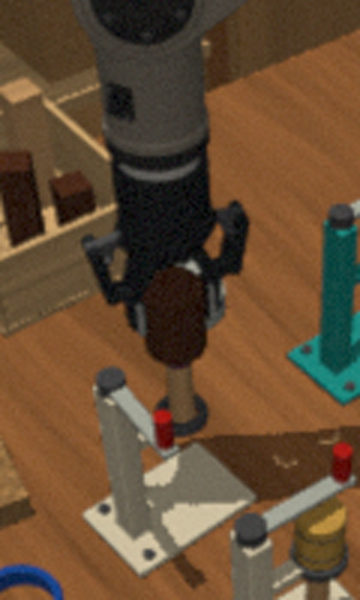

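It is upright (tilt -0.2°). Now centre it, turn the jaws parallel to the holder's y so they clear the post, then lower.

```bash
python3 -m jog '[[[2,0,0],0],[[3.5,0,0],0.1],[[3.5,0,0],0.2],[[3.5,0,0],0.3],[[3.5,0,0],0.4],[[3.5,0,0],0.5],[[3.5,0,0],0.6],[[3.5,0,0],0.7],[[3.5,0,0],0.8],[[3.5,0,0],0.9],[[3.5,0,0],1.0],[[3.5,0,0],1.1],[[3.5,0,0],1.2],[[3.5,0,0],1.2],[[3.5,0,0],1.2]]' - 35
python3 - <<'E'
from h import *
from station import *
show([.4957,-.2385,.163],-1.49)
print(get_obs()['q'].round(2))
for n,r in(("scene",(60,260,180,300)),("top",(160,260,260,360))):
    c=read_camera(n);np.savez(n+"8.npz",**c)
E
python3 fit.py 8 3.22
```

```text
t: 11.67
eef_pos: [0.4951, -0.2363, 0.2514]
tool_rot: [0.031, -0.032, 0.707, -0.706]
contact_force: [-0.2, -0.8, -2.3]
gripper_width: 0.652
t 11.67 tcp [ 0.4951 -0.2363  0.2514] jaw -84.9 F [-0.2 -0.8 -2.3] w 55.7
R [[-0.996, -0.0, 0.089], [-0.089, 0.001, -0.996], [0.0, -1.0, -0.001]]
shift [-0.5 88.4  2.3] n 2.1196639703276943
turn 0.008
turn -3.134
[-0.44  0.37  0.99  1.88 -0.35  1.08 -0.79]
top 37
scene 759
tilt [0.1 0.2] head c [ 0.4932 -0.2361  0.2583] axis [-0.001 -0.004  1.   ] tip [ 0.4933 -0.2355  0.1133] c-grasp [-0.0018  0.0002 -0.0122] med 0.0011734010509863255
```

```bash
python3 -m jog '[[[-2,3,2],0],[[-2,10,2],0],[[-2,18,2],0],[[-2,26,2],0],[[-2,34,2],0],[[-2,42,2],0],[[-2,50,2],0],[[-2,58,2],0],[[-2,66,2],0],[[-2,73,2],0],[[-2,79,2],0],[[-2,84,2],0],[[-2,86,2],0],[[-2,86,2],0],[[-2,86,2],0]]'
python3 - <<'E'
from h import *
from station import *
show(None)
for n,r in(("scene",(60,260,180,300)),("top",(160,260,260,360))):
    c=read_camera(n);np.savez(n+"9.npz",**c)
    cv2.imwrite(f"pics/{n}9.png",cv2.resize(c["img"][r[0]:r[1],r[2]:r[3],::-1],None,fx=3 if n=="scene" else 6,fy=3 if n=="scene" else 6,interpolation=cv2.INTER_CUBIC))
E
python3 fit.py 9 3.22
```

```text
t: 13.02
eef_pos: [0.4973, -0.2387, 0.1657]
tool_rot: [-0.03, 0.03, -0.706, 0.707]
contact_force: [-0.5, -0.2, -3.3]
gripper_width: 0.646
t 13.02 tcp [ 0.4973 -0.2387  0.1657] jaw -85.1 F [-0.5 -0.2 -3.3] w 55.2
R [[-0.996, 0.0, 0.086], [-0.086, -0.0, -0.996], [-0.0, -1.0, 0.0]]
top 0
scene 535
tilt [ 0.1 -0. ] head c [ 0.4955 -0.2383  0.1723] axis [-0.001  0.     1.   ] tip [ 0.4957 -0.2383  0.0273] c-grasp [-0.0019  0.0005 -0.0127] med 0.0010395071169911028
```

View pics/scene9.png

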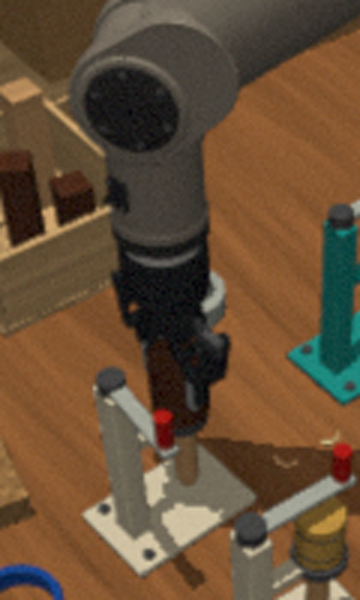

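The head underside is 2 mm above the ring, centred and vertical. I'll lower the last bit, open and retreat straight up.

```bash
python3 -m jog '[[[0,1,0],0],[[0,2,0],0],[[0,2.5,0],0],[[0,2.5,0],0],[[0,2.5,0],0]]'
python3 -m jog '[[[0,0,0],0],[[0,0,0],0],[[0,0,0],0],[[0,0,0],0],[[0,0,0],0],[[0,0,0],0]]' 80
python3 -m jog '[[[0,-10,0],0],[[0,-30,0],0],[[0,-55,0],0],[[0,-80,0],0],[[0,-105,0],0],[[0,-130,0],0],[[0,-145,0],0],[[0,-150,0],0],[[0,-150,0],0]]'
python3 - <<'E'
from h import *
from station import *
show(None)
for n,r in(("scene",(60,260,180,300)),("top",(160,260,260,360))):
    c=read_camera(n);np.savez(n+"10.npz",**c)
    cv2.imwrite(f"pics/{n}10.png",cv2.resize(c["img"][r[0]:r[1],r[2]:r[3],::-1],None,fx=3 if n=="scene" else 6,fy=3 if n=="scene" else 6,interpolation=cv2.INTER_CUBIC))
    w=cloud(c);m=(np.hypot(w[...,0]-.4957,w[...,1]+.2385)<.026)&(w[...,2]>.19)&(w[...,2]<.22)
    if m.any(): print(n,m.sum(),"top z",np.median(w[m][:,2]),w[m].min(0),w[m].max(0))
E
```

```text
t: 13.53
eef_pos: [0.4972, -0.2385, 0.1631]
tool_rot: [0.03, -0.03, 0.706, -0.706]
contact_force: [-0.1, -0.2, -2.4]
gripper_width: 0.65
t: 14.03
eef_pos: [0.4972, -0.2386, 0.1632]
tool_rot: [-0.03, 0.03, -0.706, 0.706]
contact_force: [0.4, 0.4, -0.1]
gripper_width: 0.936
t: 14.78
eef_pos: [0.4977, -0.239, 0.3145]
tool_rot: [-0.031, 0.029, -0.706, 0.707]
contact_force: [0.3, -0.2, 1.0]
gripper_width: 0.939
t 14.78 tcp [ 0.4977 -0.239   0.3145] jaw -85.1 F [ 0.3 -0.2  1. ] w 80.2
R [[-0.996, 0.003, 0.086], [-0.086, -0.0, -0.996], [-0.003, -1.0, 0.0]]
scene 199 top z 0.20416969592999584 [ 0.47039769 -0.26259301  0.19078231] [ 0.52115474 -0.21276898  0.20740481]
```

View pics/scene10.png

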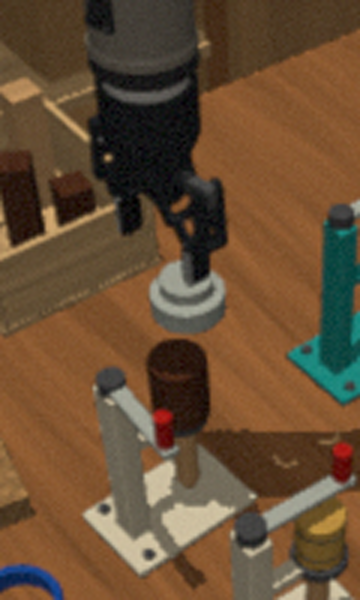

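View pics/top10.png

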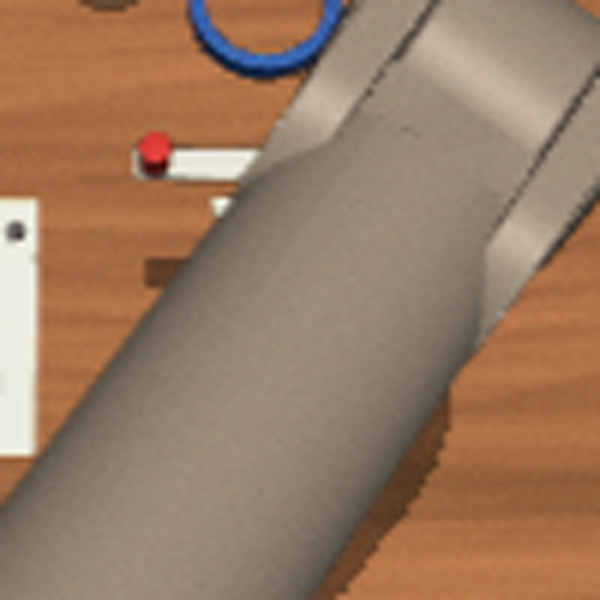

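The mallet is home: in the scene crop the head at (178,390) is flush on the ring, and its measured top is 0.204 m against 0.205 expected. Now the keeper. I'll cage the knob loosely between the fingers, with the jaws tangential, and lead it round its arc. First move above the knob.

```bash
python3 -m jog '[[[-5,0,-6],-0.1],[[-10,0,-12],-0.2],[[-15,0,-18],-0.3],[[-20,0,-24],-0.4],[[-25,0,-30],-0.5],[[-31,0,-36],-0.6],[[-37,0,-42],-0.7],[[-43,0,-48],-0.8],[[-49,0,-55],-0.9],[[-55,0,-62],-1.0],[[-61,0,-69],-1.1],[[-67,0,-76],-1.2],[[-72,0,-83],-1.3],[[-77,0,-89],-1.4],[[-77,0,-89],-1.485],[[-77,0,-89],-1.485],[[-77,0,-89],-1.485],[[-77,0,-89],-1.485]]' 36
python3 - <<'E'
from h import *
from station import *
show([.567,-.144,.228],0)
print(get_obs()['q'].round(2))
for n,r in(("scene",(110,260,170,320)),("top",(160,260,260,360))):
    c=read_camera(n);np.savez(n+"11.npz",**c)
    k=4 if n=="scene" else 6
    cv2.imwrite(f"pics/{n}11.png",cv2.resize(c["img"][r[0]:r[1],r[2]:r[3],::-1],None,fx=k,fy=k,interpolation=cv2.INTER_CUBIC))
E
```

```text
t: 16.38
eef_pos: [0.5657, -0.1437, 0.3123]
tool_rot: [0.499, -0.5, 0.501, -0.5]
contact_force: [0.2, 0.3, -0.1]
gripper_width: 0.416
t 16.38 tcp [ 0.5657 -0.1437  0.3123] jaw -0.2 F [ 0.2  0.3 -0.1] w 35.6
R [[-0.003, -0.002, 1.0], [-1.0, -0.0, -0.003], [0.0, -1.0, -0.002]]
shift [ 0.3 84.3  1.5] n 2.0213637172830254
turn -0.003
turn 3.138
[-0.38  0.3   0.67  1.71 -0.2   1.2   0.33]
```

View pics/scene11.png

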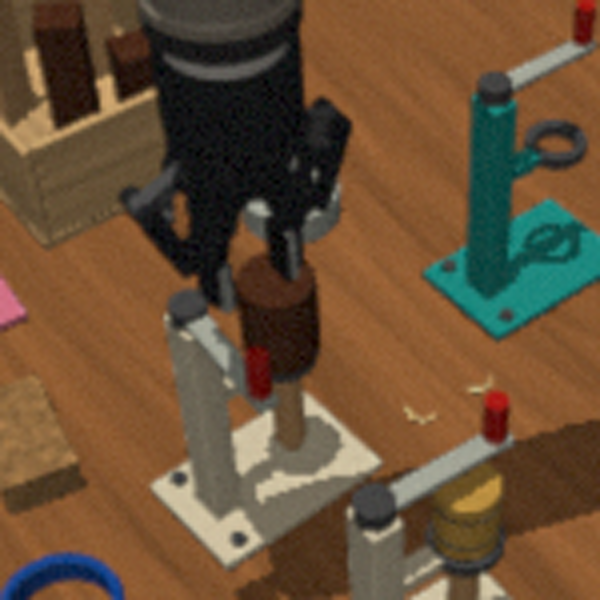

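View pics/top11.png

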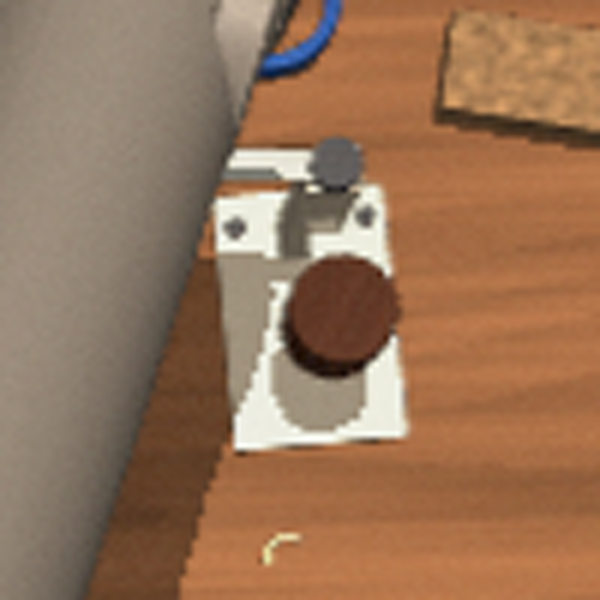

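The mallet is seated upright at (278,310) in the scene crop. The fingers are at (222,290) and (290,255), with the knob at (258,372) straight below. I'll descend around it.

```bash
python3 -m jog '[[[0,15,1],0],[[0,35,1],0],[[0,48,1],0],[[0,54,1],0],[[0,60,1],0],[[0,66,1],0],[[0,72,1],0],[[0,78,1],0],[[0,82,1],0],[[0,82,1],0],[[0,82,1],0]]'
python3 - <<'E'
from h import *
from station import *
show([.567,-.144,.229],0)
for n,r in(("scene",(110,260,170,320)),):
    c=read_camera(n);np.savez(n+"12.npz",**c)
    cv2.imwrite(f"pics/{n}12.png",cv2.resize(c["img"][r[0]:r[1],r[2]:r[3],::-1],None,fx=4,fy=4,interpolation=cv2.INTER_CUBIC))
P=np.array([.566,-.234])
for ph in np.arange(1.55,3.36,.1):
    p=P+.09*np.array([np.cos(ph),np.sin(ph)]);d=(p-[.566,-.144])*1000
    print(round(ph,2),"x",(-d[1]).round(1),"z",d[0].round(1),"turn",-(ph-1.55).round(2))
E
```

```text
t: 17.4
eef_pos: [0.5672, -0.1433, 0.231]
tool_rot: [0.5, -0.5, 0.5, -0.5]
contact_force: [0.5, -0.2, 1.0]
gripper_width: 0.422
t 17.4 tcp [ 0.5672 -0.1433  0.231 ] jaw -0.0 F [ 0.5 -0.2  1. ] w 36.0
R [[-0.0, -0.0, 1.0], [-1.0, -0.0, -0.0], [0.0, -1.0, -0.0]]
shift [ 0.7  2.  -0.2] n 0.05200974794401391
turn -0.0
turn 3.141
1.55 x 0.0 z 1.9 turn -0.0
1.65 x 0.3 z -7.1 turn -0.1
1.75 x 1.4 z -16.0 turn -0.2
1.85 x 3.5 z -24.8 turn -0.3
1.95 x 6.4 z -33.3 turn -0.4
2.05 x 10.1 z -41.5 turn -0.5
2.15 x 14.7 z -49.3 turn -0.6
2.25 x 20.0 z -56.5 turn -0.7
2.35 x 26.0 z -63.2 turn -0.8
2.45 x 32.6 z -69.3 turn -0.9
2.55 x 39.8 z -74.7 turn -1.0
2.65 x 47.5 z -79.3 turn -1.1
2.75 x 55.7 z -83.2 turn -1.2
2.85 x 64.1 z -86.2 turn -1.3
2.95 x 72.9 z -88.4 turn -1.4
3.05 x 81.8 z -89.6 turn -1.5
3.15 x 90.8 z -90.0 turn -1.6
3.25 x 99.7 z -89.5 turn -1.7
3.35 x 108.6 z -88.1 turn -1.8
```

View pics/scene12.png

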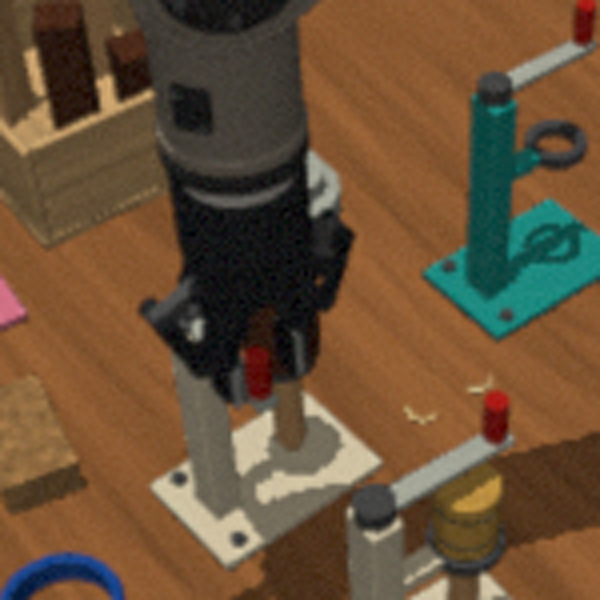

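The knob at (258,372) stands between the fingers with no contact. Narrow the cage and lead it along the arc.

```bash
python3 -m jog '[[[0,0,0],0],[[0,0,-2],-0.05],[[0.3,0,-8],-0.1],[[1.4,0,-17],-0.2],[[3.5,0,-26],-0.3],[[6.4,0,-34],-0.4],[[10,0,-42.5],-0.5],[[14.7,0,-50],-0.6],[[20,0,-57.5],-0.7],[[26,0,-64],-0.8],[[32.6,0,-70],-0.9],[[40,0,-75.7],-1.0],[[47.5,0,-80],-1.1],[[55.7,0,-84],-1.2],[[64,0,-87],-1.3],[[73,0,-89.4],-1.4],[[82,0,-90.6],-1.5],[[82,0,-90.6],-1.5]]' 26
python3 - <<'E'
from h import *
from station import *
show(None)
print(get_obs()['q'].round(2))
for n,r in(("scene",(110,260,170,320)),("top",(160,260,260,360))):
    c=read_camera(n);np.savez(n+"13.npz",**c)
    k=4 if n=="scene" else 6
    cv2.imwrite(f"pics/{n}13.png",cv2.resize(c["img"][r[0]:r[1],r[2]:r[3],::-1],None,fx=k,fy=k,interpolation=cv2.INTER_CUBIC))
E
```

```text
t: 18.95
eef_pos: [0.4762, -0.2272, 0.2316]
tool_rot: [-0.706, 0.707, -0.024, 0.025]
contact_force: [-0.3, -0.4, -0.0]
gripper_width: 0.301
t 18.95 tcp [ 0.4762 -0.2272  0.2316] jaw 86.0 F [-0.3 -0.4 -0. ] w 25.7
R [[0.998, 0.001, 0.07], [-0.07, -0.001, 0.998], [0.001, -1.0, -0.001]]
[-0.02  0.24  0.41  1.93 -0.11  0.99  1.94]
```

View pics/scene13.png

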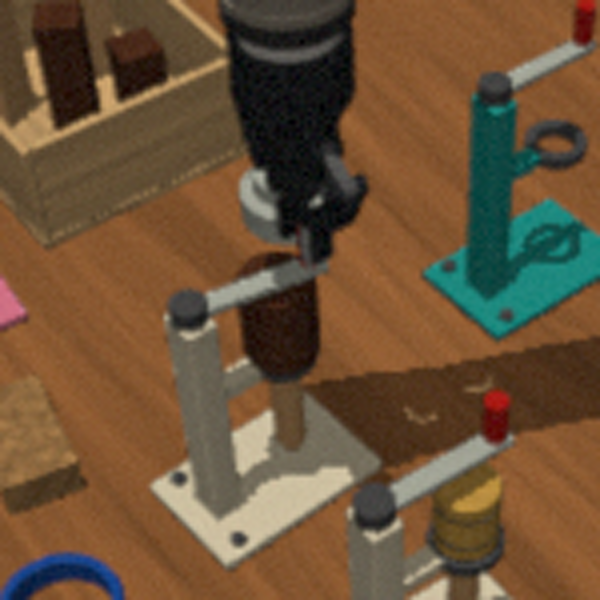

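View pics/top13.png

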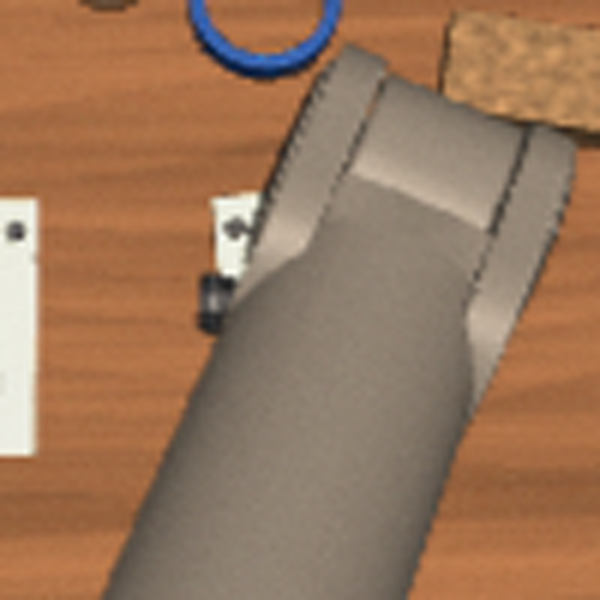

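The bar follows and now lies nearly over the head: bar end at (320,268), post (188,305). Push gently to the stop, in -z steps, watching force.

```bash
python3 -m jog '[[[0,0,-2],0],[[0,0,-4],0],[[0,0,-6],0],[[0,0,-8],0],[[0,0,-10],0],[[0,0,-12],0],[[0,0,-13],0],[[0,0,-14],0],[[0,0,-14],0]]'
python3 -m jog '[[[0,0,-1],0],[[0,0,-2],0],[[0,0,-3],0],[[0,0,-3],0]]'
python3 -m jog '[[[0,0,-1],0],[[0,0,-2],0],[[0,0,-2],0]]'
```

```text
t: 19.8
eef_pos: [0.4756, -0.2395, 0.2311]
tool_rot: [-0.707, 0.707, -0.025, 0.025]
contact_force: [1.4, 0.4, 0.6]
gripper_width: 0.305
t: 20.13
eef_pos: [0.4755, -0.2425, 0.2311]
tool_rot: [-0.707, 0.707, -0.025, 0.025]
contact_force: [-0.6, -0.3, -0.5]
gripper_width: 0.3
t: 20.38
eef_pos: [0.4754, -0.2445, 0.2311]
tool_rot: [-0.707, 0.707, -0.025, 0.025]
contact_force: [-0.3, 0.4, -1.3]
gripper_width: 0.3
```

```bash
python3 -m jog '[[[0,0,-1],0],[[0,0,-2],0],[[0,0,-2],0]]'
python3 -m jog '[[[0,0,-1],0],[[0,0,-2],0],[[0,0,-2],0]]'
python3 - <<'E'
from h import *
from station import *
show(None)
for n,r in(("scene",(110,260,170,320)),):
    c=read_camera(n);np.savez(n+"14.npz",**c)
    cv2.imwrite(f"pics/{n}14.png",cv2.resize(c["img"][r[0]:r[1],r[2]:r[3],::-1],None,fx=4,fy=4,interpolation=cv2.INTER_CUBIC))
E
```

```text
t: 20.63
eef_pos: [0.4753, -0.2463, 0.2311]
tool_rot: [0.707, -0.707, 0.025, -0.025]
contact_force: [0.1, -0.9, 0.6]
gripper_width: 0.304
t: 20.88
eef_pos: [0.4753, -0.2465, 0.231]
tool_rot: [0.708, -0.706, 0.025, -0.024]
contact_force: [0.1, 6.0, 2.7]
gripper_width: 0.308
t 20.88 tcp [ 0.4753 -0.2465  0.231 ] jaw 86.0 F [0.1 6.  2.7] w 26.3
R [[0.998, -0.0, 0.069], [-0.069, 0.003, 0.998], [-0.001, -1.0, 0.003]]
```

View pics/scene14.png

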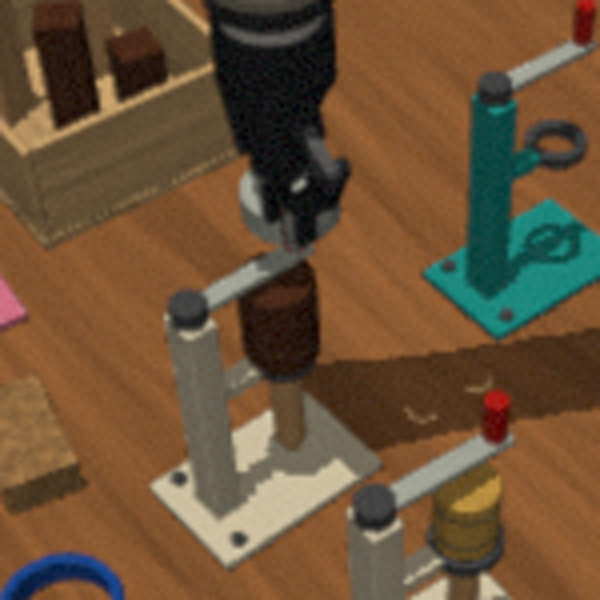

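The stop is reached: 6 N, no more motion, knob y ≈ -0.241 against about -0.240 expected. I'll open the cage, centre it, lift clear and check.

```bash
python3 -m jog '[[[0,0,0],0],[[0,0,2],0],[[0,0,5],0],[[0,0,6],0],[[0,0,6],0]]' 45
python3 -m jog '[[[0,-10,0],0],[[0,-30,0],0],[[0,-60,0],0],[[0,-90,0],0],[[0,-120,0],0],[[0,-150,0],0],[[-30,-170,0],0],[[-60,-185,10],0],[[-60,-200,40],0],[[-60,-200,80],0],[[-60,-200,120],0],[[-60,-200,160],0],[[-60,-200,200],0],[[-60,-200,240],0],[[-60,-200,280],0],[[-60,-200,320],0],[[-60,-200,360],0],[[-60,-200,400],0],[[-60,-200,400],0],[[-60,-200,400],0]]'
python3 - <<'E'
from h import *
from station import *
show(None)
for n,r in(("scene",(110,260,170,320)),("top",(160,260,260,360))):
    c=read_camera(n);np.savez(n+"15.npz",**c)
    k=4 if n=="scene" else 6
    cv2.imwrite(f"pics/{n}15.png",cv2.resize(c["img"][r[0]:r[1],r[2]:r[3],::-1],None,fx=k,fy=k,interpolation=cv2.INTER_CUBIC))
    cv2.imwrite(f"pics/{n}15f.png",cv2.resize(c["img"][:,:,::-1],(800,600)))
E
```

```text
t: 21.35
eef_pos: [0.4755, -0.242, 0.2311]
tool_rot: [-0.707, 0.707, -0.025, 0.025]
contact_force: [0.4, -0.2, -0.3]
gripper_width: 0.529
t: 23.02
eef_pos: [0.4436, 0.163, 0.4314]
tool_rot: [-0.707, 0.707, -0.023, 0.023]
contact_force: [-0.2, -0.6, 0.7]
gripper_width: 0.527
t 23.02 tcp [0.4436 0.163  0.4314] jaw 86.2 F [-0.2 -0.6  0.7] w 45.0
R [[0.998, 0.0, 0.066], [-0.066, -0.0, 0.998], [0.0, -1.0, -0.0]]
```

View pics/scene15.png

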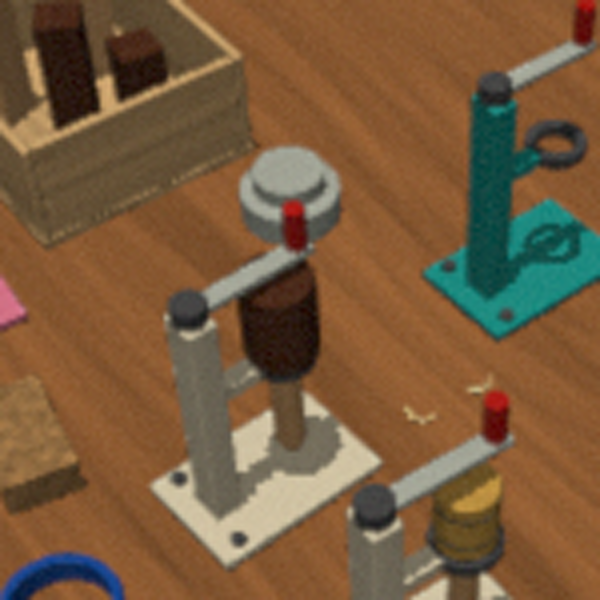

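View pics/top15.png

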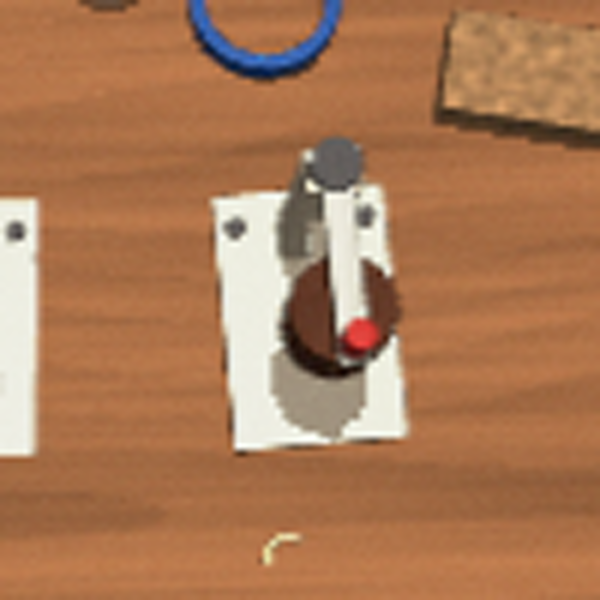

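View pics/top15f.png

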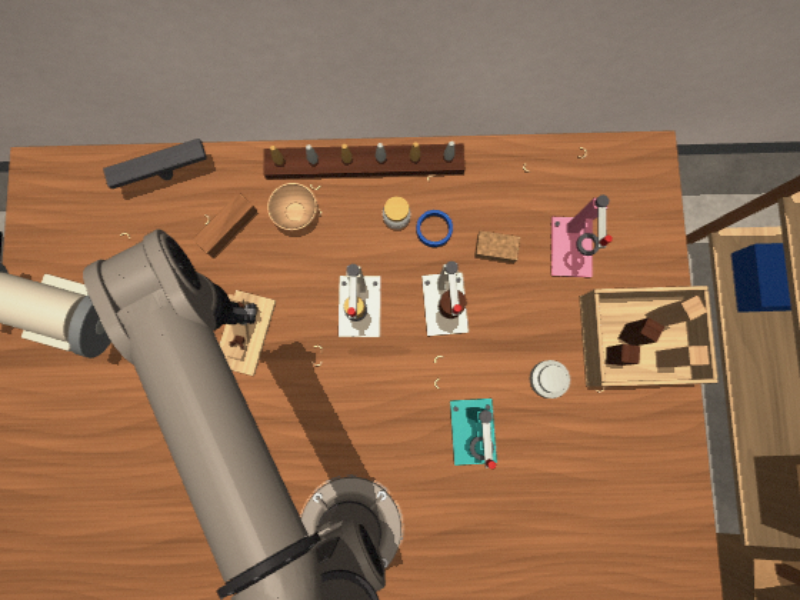

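The bar lies across the head, with the knob at (360,335) in the top crop, and everything else is in place. I'll check the keeper angle against the base's edges numerically.

Run:
```python
from h import *
def bp(c,u,v,z):
    R=cv2.Rodrigues(c["rvec"])[0];o=-R.T@c["tvec"];d=R.T@np.array([(u-c["cx"])/c["fx"],(v-c["cy"])/c["fy"],1]);return o+d*(z-o[2])/d[2]
t=dict(np.load("top15.npz"));f=lambda X,Y:(260+(X+.5)/6-.5,160+(Y+.5)/6-.5)
a,b=bp(t,*f(213,199),.01),bp(t,*f(236,450),.01);d=a-b;print("base left edge heading",np.arctan2(d[1],d[0]))
a,b=bp(t,*f(382,186),.01),bp(t,*f(407,437),.01);d=a-b;print("base right",np.arctan2(d[1],d[0]))
a,b=bp(t,*f(213,199),.01),bp(t,*f(382,186),.01);d=a-b;print("base top edge-90",np.arctan2(d[1],d[0])-np.pi/2)
k=bp(t,*f(360,334),.256);p=bp(t,*f(337,162),.228);d=p-k;print("bar",np.arctan2(d[1],d[0]),k,p,np.linalg.norm(d[:2]))
for n in("top","scene"):
    c=dict(np.load(n+"15.npz"));w=cloud(c);I=c["img"].astype(int)
    m=(w[...,2]>.214)&(w[...,2]<.225)&(w[...,0]>.485)&(w[...,0]<.55)&(abs(w[...,1]+.238)<.03)
    q=w[m];s=np.polyfit(q[:,0],q[:,1],1);print(n,m.sum(),"bar heading",np.arctan(s[0]),"at ring y",np.polyval(s,.4957))
    m=(w[...,2]>.19)&(w[...,2]<.2115)&(np.hypot(w[...,0]-.4957,w[...,1]+.2385)<.025)
    print(" head top",m.sum(),np.median(w[m][:,2]))
    # other holder's shut bar & its base for comparison
    m=(w[...,2]>.214)&(w[...,2]<.225)&(w[...,0]>.485)&(w[...,0]<.55)&(abs(w[...,1]+.02)<.05)
    q=w[m];
    if m.sum()>5: print(" other bar",np.arctan(np.polyfit(q[:,0],q[:,1],1)[0]))
```

```text
base left edge heading 0.05562627544068509
base right 0.053493764194429756
base top edge-90 0.05041779352325637
bar 0.05109782490725564 [ 0.47514098 -0.24030746  0.256     ] [ 0.56472231 -0.23572606  0.228     ] 0.08969841045863736
top 111 bar heading 0.044535839866895355 at ring y -0.2386321520497232
 head top 121 0.20512929237643984
 other bar -0.015588486535689382
scene 126 bar heading 0.06060523930745392 at ring y -0.23652622294365472
 head top 104 0.20410750258095506
 other bar -0.026843016879247672
```

The bar heading of 0.05 rad matches the holder's axis of 0.053 rad, so the keeper is shut. The head top is at 0.205, so the mallet is home. Handing in.

```bash
python3 -c "
from station import *
hand_in()"
```

```text
the job is handed in; nothing more can be done
```

I put the wooden mallet in the empty cream holder, swung that holder's keeper shut over its head, and handed the job in at about 23 s. No verdict is reported.

- **Mallet:** I lifted it from the rest still leaning at 30°, put its tip in the ring, and swung it upright there. I then lowered it and let go. In the last check the head top measured 0.204–0.205 m, against 0.205 m for fully home.
- **Keeper:** I led it round by the knob until it met the stop, with about 6 N of push. Its bar then lay at 0.045–0.061 rad, against 0.050–0.056 rad for the holder's axis, and passed over the ring centre to within about 2 mm.
- **Everything else:** In the last picture the brass mallet, the bystanders and the look-alikes looked unmoved, judged by eye. The gripper was clear, about 0.4 m away.

The highest tool force in the readings, taken at the end of each move, was about 6–7 N. No check failed; the two cameras differed by 1–2 mm.

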